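Put a marker away and snap its cap on

TASK

Put the uncapped marker away: stand it nib up in the empty well of the marker block and let go of it, then push its cap down over the nib until it clicks on, and keep pressing it firmly home. Finish like that, with the hand still on the cap and pushing it down. Leave the capped markers and everything else on the desk where they are.

Things in the scene. Friction and masses are not known exactly. Their poses are not given: they have to be found in the camera images.
- marker: The uncapped jumbo marker, white and grey plastic, about 45 g, standing on its tail on the desk. Round barrel 26 mm in diameter, 105 mm from the tail (foot chamfered 3.5 mm) to a flat shoulder; above it a neck 18 mm in diameter, tapered at its top, and the nib, ending 125 mm above the tail. Origin: centre of the tail's underside; z runs along the barrel to the nib.
- marker_shoulder (a point): Centre of the marker's shoulder, on its axis, 105 mm above its tail: where the cap's mouth comes to rest when the cap is fully on. Four small sprung snap bumps stand 2 mm proud of the neck, 5.5 mm above the shoulder.
- cap: The marker's black plastic cap, about 15 g, 27 mm in diameter and 40 mm tall, closed at the top, standing on its open mouth on the desk apart from the marker. Origin: centre of the mouth; z runs up to the closed end. The mouth is 19 mm wide inside with a rounded lip, to go over the 18 mm neck; the hollow is 24 mm deep.
- cap_top (a point): Centre of the cap's flat closed end, 40 mm above its mouth. As the cap goes on, its lip meets the bumps 7 mm above the shoulder; the push rises to about 10 N by 5 mm above it, then the bumps give, the push falls away and the cap snaps down to the shoulder. Pulling it off again takes about 7 N.
- block: The grey marker block, fixed: 50 (x) by 160 (y) by 60 mm high, three round wells in a row along its y, 48 mm apart, the middle one at its origin; along its -x side a low clip tray 45 mm wide, 20 mm high. Each well is 28.5 mm in diameter and 45 mm deep, its floor 15 mm above the desk. Two hold capped markers. Origin: centre of the underside of the wells' part.
- well: The empty well of the block (any of the three): the point is the centre of its floor, 15 mm above the desk and 45 mm below the mouth; z up, x across the row of wells.
- capped_a: A capped marker standing in a well of the block: 27 mm in diameter, 145 mm tall, its top 160 mm above the desk. Origin: centre of its tail. Leave it alone.
- capped_b: The other capped marker in the block, the same in every way. Leave it alone.
- stapler: Black desk stapler, 145 x 34 x 60 mm, lying along its x. Origin: centre of the underside. Leave it alone.
- tape_dispenser: Black tape dispenser with a clear roll, 150 (x) x 58 x 90 mm high. Origin: centre of the underside. Leave it alone.
- mug: White mug, 80 mm in diameter, 95 mm high, handle on its +y side. Origin: centre of the underside. Leave it alone.
- mouse: Black computer mouse, 110 (x) x 60 x 35 mm. Origin: centre of the underside. Leave it alone.
- calculator: Grey desk calculator, 150 (x) x 105 x 22 mm. Origin: centre of the underside. Leave it alone.
- note_block: Cube of note paper, 76 x 76 x 28 mm. Origin: centre of the underside. Leave it alone.

How it is judged:
On the way, in this order (a step that is already met when the one before it is completed fails the run):
1. the uncapped marker stands released, nib up, on the floor of the empty well (horizontal distance between marker and well below 0.004 m and z of marker in the frame of well below 0.004 m and angle between marker's own z axis and vertical below 0.09 rad and contact force between the fingers and marker below 0.2 N and distance between cap and marker_shoulder above 0.05 m), for 0.2 s.
2. the cap has snapped on over the nib, down to the marker's shoulder (horizontal distance between marker and well below 0.004 m and z of marker in the frame of well below 0.004 m and angle between marker's own z axis and vertical below 0.09 rad and z of cap in the frame of marker below 0.1065 m and distance between cap and marker_shoulder below 0.003 m and angle between the z axis of cap and the z axis of marker, either way round below 0.08 rad), for 0.2 s.
At the end, for the whole second after the job is handed in: Marker in the well that was empty (4 mm of its centre and floor, 5 degrees of upright); cap snapped on, mouth within 1.5 mm of the shoulder and in line; fingers still on the cap, which is still and pressed onto the marker with over 4 N, through the last second (all of step 2 and contact force between cap and marker above 4 N and contact force between the fingers and cap above 2 N and linear speed of cap below 0.02 m/s); the arm keeps its last pose, push and grip.
It fails at once if a capped marker or another thing on the desk is moved by more than 30 mm (distance of any of capped_a, capped_b, stapler, tape_dispenser, mug, mouse, calculator, note_block from where it was at the start of the episode above 0.03 m).
It also fails if it takes over 64 s, if anything falls off the work surface, if the arm or the gripper's body presses on something with over 40 N, if the wrist force passes 120 N, or if a joint passes its speed limit or range.

ROBOT

A 6-joint arm with a two-finger parallel gripper is mounted at the origin on the work surface. World frame = base frame: x ahead of the robot, y to its left, z up, the work surface at z = 0. Lengths are in m, angles in rad, forces in N, time in s.
With the tool pointing down it reaches from about 0.35 to 0.975 m from the base axis. Payload 4.9 kg.
Tool frame: the origin (TCP) lies midway between the tips of the shut fingers; the grasp point (between the pads) lies 19 mm behind it; z points along the fingers, y is the direction in which the jaws open and shut (so a half turn about z gives the same grasp; the last joint's range is limited). The gripper opens to 85 mm and grips with 20 to 120 N. Pads are 22 mm wide; open, the fingers measure 114 mm over their backs; the gripper's body (76 mm by 85 mm) begins 54 mm behind the grasp point. The pads swing forward as they close: fully open they stand 13 mm farther back than shut.
Start: joints at [1.08, 0.053, 1.613, -0, 1.476, -0.119], TCP at [0.227, 0.582, 0.231] pointing down, gripper open.
Joint ranges: [-3.01, 3.01], [-1.01, 2.22], [0.06, 2.58], [-1.02, 4.17], [0.09, 2.62], [-3.14, 3.14]. Speed limits (rad/s): [2.57, 2.57, 3.14, 3.14, 3.14, 3.14].

INTERFACE

Orientations are given as a unit quaternion [w, x, y, z].
In Python, from plant import state, grab_frame, camera_params, job_done, boxes_of gives the robot as it stands.
- The arm moves only by the tool step_arm, never from a script. Its argument "steps" is a list of rows, each a list of 4 numbers: the shift along the tool's x, y, z in mm, then the turn about the tool's z in degrees. A call has 1 to 8 rows; each row shifts and turns the pose as measured when the row begins, along the tool's axes as they then stand; what a row does not reach is not made up. A row lasts 1/10 s, in which the tool goes at most 50 mm and 8.59 degrees, less where a joint would pass 70% of its speed; a pose out of reach is approached as far as the arm can. A call is refused whole if a number of a shift passes 50 or a number of a turn 8.59, either way. A call with a gripper value outside its range is refused whole. "claw" is the opening in per cent of the stroke, from 0 (shut) to 100 (fully open), set as the call begins (left out, the last holds). The fingers move at their own pace and stop on an object; the grip force is fixed at half the most. Time passes only in rows, so rows that do not move let the fingers close. It gives the time, the measured TCP pose, the force and the opening at its end, in the units of the state.
- state(): the state, without advancing time (a new reading comes with each control period).
- grab_frame(name): name is "side" or "top"; returns (picture, depth): 480x640x3 uint8, red, green, blue; 480x640 float32, m along the optical axis (not along the pixel's ray), 0 where there is no reading.
- camera_params(name): a dict with "mtx" (3x3 intrinsics, pixels), "extrinsics" (4x4, takes a point from camera to world coordinates). Camera axes: x right, y down, z forward; pixel columns grow to the right and rows downward; lengths in m; the calibration is good to about 2 mm. A picture is of the moment at which its call begins. camera_params takes no time and is no camera call.
- job_done(): hands the job in, once; it reports no verdict.
Trained networks look in the newest picture that a camera, given by its name, has taken for a name from the list of things; names that differ only in an ending like _2 or _b are one class to them, and where a whole thing is asked for, a point or a joint stands for the part that bears it (a point fixed in the world has none). Each returns a list of dicts, best first, with "p" (0 to 1); they miss things now and then, are a little off and sometimes report something else, mostly with a low value. They report only what shows in the picture. A call takes as long as a camera call.
- boxes_of(camera, label): "box" ([left, top, width, height] in pixels, round what is visible of it).
The state is a dict: "time": time; "joint_pos": joint angles; "joint_vel": joint speeds; "joint_efforts": joint torques, N m; "tool_pos": TCP position; "tool_rot": TCP orientation; "contact_force": force on the tool from outside, world axes, zero at the start; "ft_torque": the same for the moment, N m; "gripper_width": opening from 0.0 (shut) to 1.0 (fully open).
Only numpy, scipy, OpenCV 4.12 (cv2) and the standard library are available. Lean on these libraries where they do the work, as an engineer would, in place of code of your own. Each camera call takes 0.05 s, during which the arm holds its last target. There are 200 camera calls.

## Working session

There is one attempt and no reset: what is moved stays moved. The work goes in short steps, Python scripts to look and compute and a tool call to move; the robot and the scene stay as the last step left them, time stands still between calls to the robot, and variables do not carry over. Pictures are saved under pics/ and viewed, about 8 in all and at most 12, crops included, and the job is handed in when it is done.

Besides the shell and the picture viewer there is one more tool, called after "Emit:" as a command line: name --pt "numbers of a row" for each row, then --argument value for the rest. step_arm: Moves the arm, as the interface text tells. Its arguments: {"type":"object","properties":{"steps":{"type":"array"},"claw":{"type":"number"}},"required":["steps"]}

```bash
ls; mkdir -p pics
python3 - <<'E'
from plant import *
import cv2,numpy as np
s=state();print(s['time'],s['tool_pos'],s['tool_rot'],s['contact_force'],s['gripper_width'])
ims=[]
for c in("side","top"):
    p,d=grab_frame(c);np.savez(f'{c}0.npz',p=p,d=d);ims.append(p)
    print(c,camera_params(c))
    for l in("marker","cap","block","capped_a"):print(l,[(np.round(b['box']),round(b['p'],2)) for b in boxes_of(c,l)])
    cv2.imwrite(f'pics/{c}0.png',p[...,::-1])
E
```

```text
pics
0.0 [0.22676019 0.58172897 0.23004975] [-2.91254510e-04  1.84808832e-01  9.82773929e-01 -1.00760444e-03] [0.32354382 0.22062734 0.18948871] 1.0015885826046549
side {'mtx': array([[533.75963913,   0.        , 324.74282706],
       [  0.        , 533.75963913, 228.43404429],
       [  0.        ,   0.        ,   1.        ]]), 'extrinsics': array([[-0.99869255, -0.02936128,  0.0418462 ,  0.49863237],
       [-0.05090606,  0.64592447, -0.76170214,  1.11757434],
       [-0.00466494, -0.76283648, -0.64657463,  1.04814746],
       [ 0.        ,  0.        ,  0.        ,  1.        ]])}
marker [(array([301., 229.,  46.,  58.]), 0.74), (array([373., 136.,  21.,  33.]), 0.68)]
cap [(array([357., 332.,   8.,  15.]), 0.73), (array([298., 226.,  50.,  62.]), 0.44)]
block [(array([303., 228.,  45.,  60.]), 0.65)]
capped_a [(array([316., 209.,   8.,  29.]), 0.62), (array([308., 228.,  14.,  31.]), 0.54)]
top {'mtx': array([[563.3534338 ,   0.        , 319.70950388],
       [  0.        , 563.3534338 , 250.77475179],
       [  0.        ,   0.        ,   1.        ]]), 'extrinsics': array([[-0.00269095, -0.98638041,  0.16445806,  0.32871033],
       [-0.99997149,  0.00381455,  0.00651668, -0.01127572],
       [-0.00705526, -0.16443584, -0.98636255,  1.56863581],
       [ 0.        ,  0.        ,  0.        ,  1.        ]])}
marker [(array([394., 281.,  17.,  12.]), 0.59)]
cap [(array([200., 297.,  14.,  10.]), 0.4)]
block [(array([275., 244.,  62.,  37.]), 0.72), (array([312., 311.,  52.,  29.]), 0.2)]
capped_a [(array([283., 237.,  13.,  15.]), 0.45), (array([311., 311.,  56.,  28.]), 0.16)]
```

View pics/side0.png

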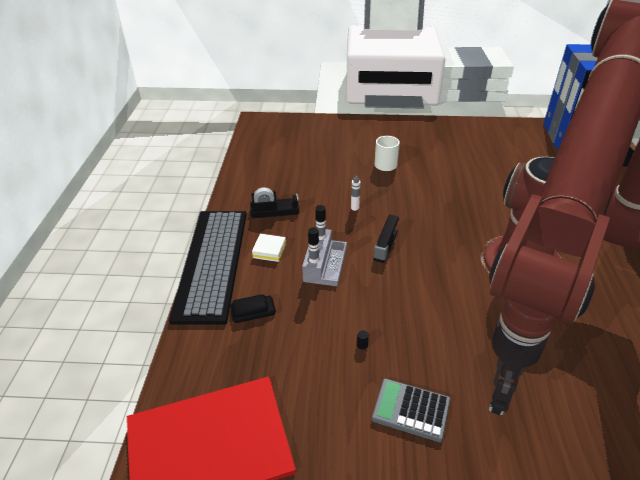

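View pics/top0.png

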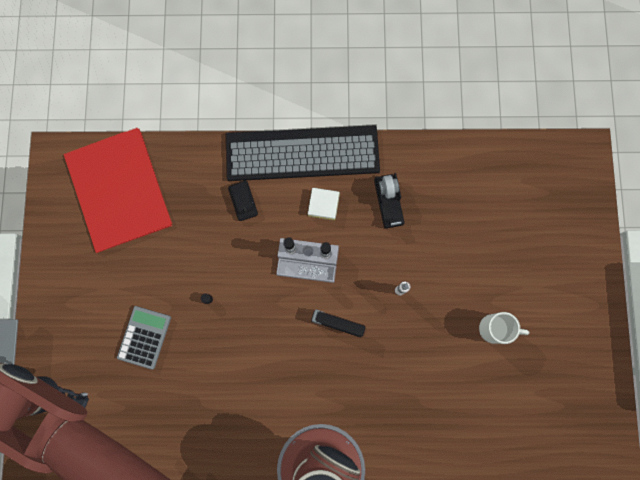

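```bash
cat > h.py <<'E'
import numpy as np,cv2
from plant import *
def cloud(c,d):
    K=camera_params(c);M=K['mtx'];E=K['extrinsics']
    v,u=np.mgrid[:480,:640]
    P=np.stack([(u-M[0,2])/M[0,0]*d,(v-M[1,2])/M[1,1]*d,d],-1)
    return P@E[:3,:3].T+E[:3,3]
def proj(c,p):
    K=camera_params(c);M=K['mtx'];E=K['extrinsics']
    q=np.linalg.inv(E)@np.r_[p,1];return (M@(q[:3]/q[2]))[:2]
E
python3 - <<'E'
from h import *
for c,bx in(("side",dict(marker=(345,170,22,45),cap=(350,325,24,28),block=(298,200,55,90))),("top",dict(marker=(392,276,22,22),cap=(195,290,22,18),block=(270,234,75,50)))):
    z=np.load(c+'0.npz');P=cloud(c,z['d'])
    for k,(x,y,w,h) in bx.items():
        q=P[y:y+h,x:x+w].reshape(-1,3);ok=z['d'][y:y+h,x:x+w].ravel()>0
        q=q[ok]; 
        for lo,hi in ([(-.02,.01)]+[(a,a+.02) for a in np.arange(.01,.17,.02)]):
            m=(q[:,2]>lo)&(q[:,2]<hi)
            if m.sum()>2:print(c,k,round(lo,2),m.sum(),'med',np.round(np.median(q[m],0),4),'min',np.round(q[m].min(0)[:2],4),'max',np.round(q[m].max(0)[:2],4))
    p=z['p']
    x,y,w,h=bx['block'];
    if c=='side':A=cv2.resize(p[195:295,290:400],None,fx=6,fy=6)
    else:B=cv2.resize(p[230:300,265:420],None,fx=5,fy=5)
cv2.imwrite('pics/a.png',A[...,::-1]);cv2.imwrite('pics/b.png',B[...,::-1])
E
```

```text
side marker -0.02 739 med [ 0.4701 -0.3074 -0.    ] min [ 0.4388 -0.4424] max [ 0.512  -0.1878]
side marker 0.01 37 med [ 0.4789 -0.2098  0.0216] min [ 0.4664 -0.219 ] max [ 0.4889 -0.205 ]
side marker 0.03 41 med [ 0.4795 -0.2112  0.0399] min [ 0.467  -0.2201] max [ 0.4895 -0.2049]
side marker 0.05 47 med [ 0.4774 -0.2109  0.0611] min [ 0.4648 -0.2207] max [ 0.49   -0.2003]
side marker 0.07 45 med [ 0.4777 -0.2113  0.0804] min [ 0.4654 -0.2248] max [ 0.4905 -0.204 ]
side marker 0.09 52 med [ 0.4784 -0.2126  0.102 ] min [ 0.4662 -0.2294] max [ 0.4905 -0.2019]
side marker 0.11 27 med [ 0.479  -0.2172  0.1167] min [ 0.4699 -0.2326] max [ 0.4853 -0.2056]
side cap -0.02 506 med [4.569e-01 2.942e-01 2.000e-04] min [0.4268 0.2477] max [0.4844 0.339 ]
side cap 0.01 58 med [0.4575 0.3239 0.02  ] min [0.4432 0.3164] max [0.4674 0.3283]
side cap 0.03 105 med [0.456  0.3176 0.039 ] min [0.4439 0.2996] max [0.468  0.3309]
side block -0.02 3320 med [ 5.406e-01 -7.150e-02  4.000e-04] min [ 0.4808 -0.2694] max [0.6606 0.1401]
side block 0.01 388 med [0.5484 0.0743 0.0187] min [ 0.4852 -0.2151] max 
[... 1644 characters left out ...]
op block 0.01 376 med [0.5491 0.0358 0.0183] min [ 0.5017 -0.0638] max [0.6338 0.1272]
top block 0.03 85 med [0.5594 0.034  0.0405] min [ 0.546  -0.0429] max [0.596  0.1136]
top block 0.05 753 med [0.5756 0.0305 0.0594] min [ 0.5461 -0.0485] max [0.6166 0.1126]
top block 0.07 24 med [0.5749 0.0677 0.0823] min [ 0.5614 -0.029 ] max [0.5835 0.0889]
top block 0.09 26 med [0.5748 0.0662 0.1004] min [ 0.562  -0.0287] max [0.588  0.0878]
top block 0.11 16 med [ 0.57   -0.0038  0.1183] min [ 0.5625 -0.0259] max [0.5806 0.0894]
top block 0.13 31 med [0.5746 0.0666 0.1402] min [ 0.561  -0.0283] max [0.5862 0.0925]
top block 0.15 183 med [0.581  0.0659 0.1594] min [ 0.5615 -0.0282] max [0.5998 0.0914]
```

View pics/b.png

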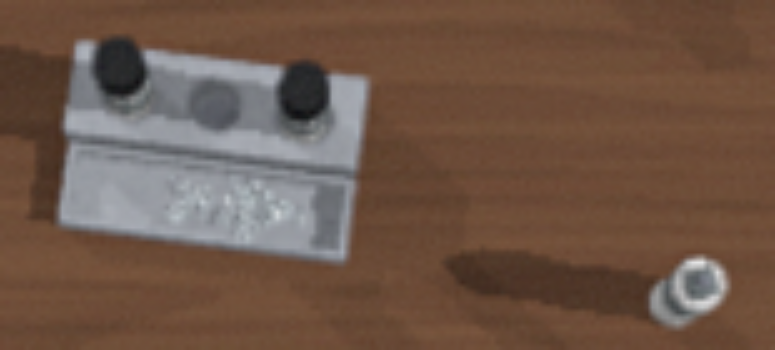

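Run:
```python
from h import *
for c,(x,y,w,h) in(("side",(298,200,55,90)),("top",(270,234,75,50))):
    z=np.load(c+'0.npz');q=cloud(c,z['d'])[y:y+h,x:x+w].reshape(-1,3)
    t=q[q[:,2]>.154]
    cs=[]
    for s in(t[:,1]>.03,t[:,1]<.03):
        (a,b),r=cv2.minEnclosingCircle((t[s][:,:2]*1000).astype('f4'));print(c,a,b,r,t[s].mean(0));cs.append((a,b))
    cs=np.array(cs);print('mid',cs.mean(0),np.linalg.norm(cs[0]-cs[1]),np.degrees(np.arctan2(-(cs[0]-cs[1])[0],(cs[0]-cs[1])[1])))
    b=q[(q[:,2]>.057)&(q[:,2]<.063)&(q[:,0]>.54)];print(cv2.minAreaRect((b[:,:2]*1000).astype('f4')))
    z=q[(q[:,2]<.05)&(q[:,2]>.008)&(q[:,0]>.56)&(q[:,0]<.595)&(q[:,1]>.01)&(q[:,1]<.055)];print(len(z),z.mean(0) if len(z) else '')
```

```text
side 542.7515869140625 591.209716796875 528.2105102539062 [0.56492148 0.33543021 0.37668188]
side 573.217041015625 -13.328763008117676 18.05419921875 [ 0.57389895 -0.01222764  0.15930267]
mid [557.98431396 288.94047689] 605.3056397048898 2.8849553505879215
((580.295166015625, 34.23426055908203), (166.9683074951172, 50.3224983215332), 82.11944580078125)
10 [0.57391111 0.02007401 0.04368536]
top 587.7181396484375 79.00334167480469 13.139589309692383 [0.58769092 0.07931071 0.16020838]
top 457.67767333984375 -15.926634788513184 129.05128479003906 [ 0.53472726 -0.01562586  0.38753487]
mid [522.69790649  31.53835344] 161.00379905170743 -53.87043052131645
((581.4087524414062, 31.785011291503906), (160.16725158691406, 50.815921783447266), 82.0106201171875)
69 [0.58637617 0.03285826 0.01939332]
```

```bash
cat >> h.py <<'E'
from scipy.spatial.transform import Rotation as Ro
def plan(tgt,jaw,step=45):
    """rows to TCP tgt (m) with tool y at world angle jaw (deg, mod 180)"""
    s=state();p=np.array(s['tool_pos']);w,x,y,z=s['tool_rot'];R=Ro.from_quat([x,y,z,w]).as_matrix()
    a=np.degrees(np.arctan2(R[1,1],R[0,1]));t=-((jaw-a+90)%180-90)
    print('t',round(s['time'],2),'tcp',np.round(p*1000,1),'jaw',round(a,1),'tilt',np.round(R[:2,2],3),'F',np.round(s['contact_force'],1),'w',round(s['gripper_width']*85,1),'q6',round(s['joint_pos'][5],2))
    d=(np.array(tgt)-p)*1000;n=int(max(1,np.ceil(np.linalg.norm(d)/step),np.ceil(abs(t)/8.5)))
    for i in range(n):
        Rz=R@Ro.from_euler('z',t*i/n,degrees=True).as_matrix()
        print([*np.round(Rz.T@d/n,1).tolist(),round(t/n,2)],end=',')
    print()
E
python3 -c "
from h import *
plan([.478,-.2185,.23],-8,42)"
```

```text
t 0.5 tcp [227.  582.3 231.3] jaw 68.7 tilt [-0. -0.] F [ 0.3 -0.1 -0.4] w 85.2 q6 -0.12
[-26.2, -32.7, 0.1, np.float64(3.83)],[-28.4, -30.9, 0.1, np.float64(3.83)],[-30.4, -28.9, 0.1, np.float64(3.83)],[-32.2, -26.9, 0.1, np.float64(3.83)],[-34.0, -24.6, 0.1, np.float64(3.83)],[-35.5, -22.3, 0.1, np.float64(3.83)],[-36.9, -19.9, 0.1, np.float64(3.83)],[-38.2, -17.4, 0.1, np.float64(3.83)],[-39.3, -14.8, 0.1, np.float64(3.83)],[-40.2, -12.1, 0.1, np.float64(3.83)],[-40.9, -9.4, 0.1, np.float64(3.83)],[-41.4, -6.6, 0.1, np.float64(3.83)],[-41.8, -3.9, 0.1, np.float64(3.83)],[-41.9, -1.1, 0.1, np.float64(3.83)],[-41.9, 1.8, 0.1, np.float64(3.83)],[-41.7, 4.6, 0.1, np.float64(3.83)],[-41.3, 7.3, 0.1, np.float64(3.83)],[-40.7, 10.1, 0.1, np.float64(3.83)],[-40.0, 12.8, 0.1, np.float64(3.83)],[-39.0, 15.4, 0.1, np.float64(3.83)],
```

Emit:
step_arm --pt "-26 -33 0 3.8" --pt "-28 -31 0 3.8" --pt "-30 -29 0 3.8" --pt "-32 -27 0 3.8" --pt "-34 -25 0 3.8" --pt "-35 -22 0 3.8" --pt "-37 -20 0 3.8" --pt "-38 -17 0 3.8"

```text
time: 1.3
tool_pos: [0.3257, 0.2552, 0.2309]
tool_rot: [0.001, 0.441, 0.897, 0.001]
contact_force: [0.7, 0.0, -0.0]
gripper_width: 1.005
```

Emit:
step_arm --pt "-39 -15 0 3.8" --pt "-40 -12 0 3.8" --pt "-41 -9 0 3.8" --pt "-41 -7 0 3.8" --pt "-42 -4 0 3.8" --pt "-42 -1 0 3.8" --pt "-42 2 0 3.8" --pt "-42 5 0 3.8"

```text
time: 2.1
tool_pos: [0.4238, -0.08, 0.2343]
tool_rot: [0.005, 0.669, 0.743, 0.006]
contact_force: [0.7, 0.3, 0.2]
gripper_width: 1.004
```

```bash
python3 -c "
from h import *
plan([.478,-.2185,.23],-8,42)"
```

```text
t 2.1 tcp [423.8 -80.  234.3] jaw 6.0 tilt [0.015 0.001] F [0.7 0.3 0.2] w 85.3 q6 -0.47
[-35.9, 9.9, 1.2, np.float64(3.5)],[-35.2, 12.0, 1.2, np.float64(3.5)],[-34.4, 14.1, 1.2, np.float64(3.5)],[-33.5, 16.2, 1.2, np.float64(3.5)],
```

Emit:
step_arm --pt "-36 10 1 3.5" --pt "-35 12 1 3.5" --pt "-34 14 1 3.5" --pt "-34 16 1 3.5" --pt "0 0 0 0"

```text
time: 2.6
tool_pos: [0.4785, -0.2303, 0.2319]
tool_rot: [0.006, 0.761, 0.649, 0.007]
contact_force: [-0.3, -0.3, -0.3]
gripper_width: 0.998
```

Run:
```python
from h import *
plan([.478,-.2185,.15],-8,20)
for c in("side","top"):
    p,d=grab_frame(c);P=cloud(c,d).reshape(-1,3)
    m=(abs(P[:,0]-.478)<.03)&(abs(P[:,1]+.2185)<.03)&(P[:,2]>.115)&(P[:,2]<.13)
    q=P[m];print(c,len(q),q.mean(0) if len(q) else 0,q.min(0) if len(q) else 0,q.max(0) if len(q) else 0)
    u,v=map(int,proj(c,[.478,-.2185,.18]));s=80
    cv2.imwrite(f'pics/m_{c}.png',cv2.resize(p[max(v-s,0):v+s,max(u-s,0):u+s],None,fx=3,fy=3)[...,::-1])
cv2.imwrite('pics/m.png',np.hstack([cv2.resize(cv2.imread(f'pics/m_{c}.png'),(400,400)) for c in("side","top")]))
```

```text
t 2.6 tcp [ 478.5 -230.3  231.9] jaw -9.1 tilt [ 0.018 -0.001] F [-0.3 -0.3 -0.3] w 84.9 q6 -0.44
[2.3, -0.8, 16.4, np.float64(-0.22)],[2.3, -0.8, 16.4, np.float64(-0.22)],[2.3, -0.8, 16.4, np.float64(-0.22)],[2.3, -0.7, 16.4, np.float64(-0.22)],[2.3, -0.7, 16.4, np.float64(-0.22)],
side 15 [ 0.47864807 -0.21696699  0.11912134] [ 0.4700952  -0.22504343  0.11509796] [ 0.48523886 -0.20894864  0.12494247]
top 25 [ 0.47829548 -0.22070311  0.11991554] [ 0.46992314 -0.2296923   0.11546541] [ 0.48556618 -0.21356518  0.12733739]
```

View pics/m.png

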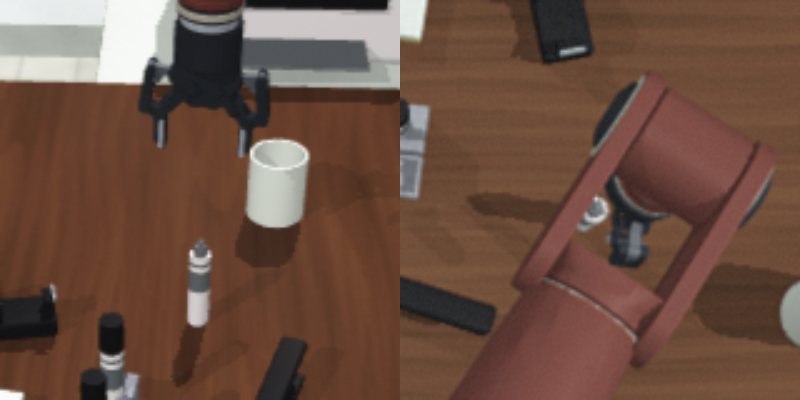

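Emit:
step_arm --pt "2.5 -0.5 15 0" --pt "2.5 -0.5 15 0" --pt "2.5 -0.5 15 0" --pt "2.5 -0.5 15 0" --pt "1.5 0 15 0" --pt "0 0 15 0" --pt "0 0 15 0" --pt "0 0 0 0"

```text
time: 3.5
tool_pos: [0.4768, -0.2073, 0.1149]
tool_rot: [0.003, 0.757, 0.653, 0.007]
contact_force: [0.2, -0.3, -0.1]
gripper_width: 1.001
```

```bash
python3 -c "
from h import *
plan([.478,-.219,.079],-8,12)"
```

```text
t 3.5 tcp [ 476.8 -207.3  114.9] jaw -8.4 tilt [0.014 0.004] F [ 0.2 -0.3 -0.1] w 85.1 q6 -0.42
[-2.9, 0.6, 9.0, np.float64(-0.11)],[-2.9, 0.6, 9.0, np.float64(-0.11)],[-2.9, 0.6, 9.0, np.float64(-0.11)],[-2.9, 0.6, 9.0, np.float64(-0.11)],
```

Emit:
step_arm --pt "-2.5 0.5 8 0" --pt "-2.5 0.5 8 0" --pt "-2.5 0.5 8 0" --pt "-2 0.5 8 0" --pt "0 0 0 0" --pt "0 0 0 0"

```text
time: 4.1
tool_pos: [0.4786, -0.2182, 0.0808]
tool_rot: [0.004, 0.757, 0.653, 0.007]
contact_force: [0.0, 0.1, 0.3]
gripper_width: 1.002
```

```bash
python3 -c "
from h import *
plan([.478,-.219,.079],-8,12)"
```

```text
t 4.1 tcp [ 478.6 -218.2   80.8] jaw -8.4 tilt [0.015 0.003] F [0.  0.1 0.3] w 85.2 q6 -0.43
[-0.9, -0.5, 1.8, np.float64(-0.45)],
```

Emit:
step_arm --claw 0 --pt "0 0 0 0" --pt "0 0 0 0" --pt "0 0 0 0" --pt "0 0 0 0" --pt "0 0 0 0" --pt "0 0 0 0" --pt "0 0 0 0" --pt "0 0 0 0"

```text
time: 4.9
tool_pos: [0.4795, -0.2186, 0.0825]
tool_rot: [0.005, 0.757, 0.653, 0.007]
contact_force: [-0.2, 0.4, -1.3]
gripper_width: 0.282
```

Emit:
step_arm --pt "0 0 -5 0" --pt "0 0 -5 0" --pt "0 0 -20 0" --pt "0 0 -25 0" --pt "0 0 -25 0" --pt "0 0 -15 0" --pt "0 0 0 0"

```text
time: 5.6
tool_pos: [0.4771, -0.2183, 0.1816]
tool_rot: [0.004, 0.757, 0.653, 0.007]
contact_force: [0.5, 0.3, -0.1]
gripper_width: 0.281
```

```bash
python3 -c "
from h import *
plan([.581,.032,.18],-8,35)"
```

```text
t 5.6 tcp [ 477.1 -218.3  181.6] jaw -8.4 tilt [0.016 0.003] F [ 0.5  0.3 -0.1] w 23.9 q6 -0.43
[32.9, 8.3, 0.5, np.float64(-0.05)],[32.8, 8.3, 0.5, np.float64(-0.05)],[32.8, 8.3, 0.5, np.float64(-0.05)],[32.8, 8.3, 0.5, np.float64(-0.05)],[32.8, 8.4, 0.5, np.float64(-0.05)],[32.8, 8.4, 0.5, np.float64(-0.05)],[32.8, 8.4, 0.5, np.float64(-0.05)],[32.8, 8.5, 0.5, np.float64(-0.05)],
```

Emit:
step_arm --pt "0 0 -30 0" --pt "0 0 -30 0" --pt "0 0 -25 0" --pt "0 0 -5 0" --pt "0 0 0 0"

```text
time: 6.1
tool_pos: [0.4736, -0.2173, 0.268]
tool_rot: [-0.0, 0.757, 0.653, 0.006]
contact_force: [-0.4, -0.6, -0.9]
gripper_width: 0.281
```

Run:
```python
from h import *
plan([.581,.032,.265],-8,37)
p,d=grab_frame('side');cv2.imwrite('pics/g.png',cv2.resize(p[60:260,280:450],None,fx=3,fy=3)[...,::-1])
```

```text
t 6.1 tcp [ 473.6 -217.3  268. ] jaw -8.4 tilt [0.008 0.008] F [-0.4 -0.6 -0.9] w 23.9 q6 -0.43
[32.8, 8.7, 0.7, np.float64(-0.06)],[32.8, 8.7, 0.7, np.float64(-0.06)],[32.8, 8.8, 0.7, np.float64(-0.06)],[32.8, 8.8, 0.7, np.float64(-0.06)],[32.8, 8.8, 0.7, np.float64(-0.06)],[32.8, 8.9, 0.7, np.float64(-0.06)],[32.7, 8.9, 0.7, np.float64(-0.06)],[32.7, 8.9, 0.7, np.float64(-0.06)],
```

View pics/g.png

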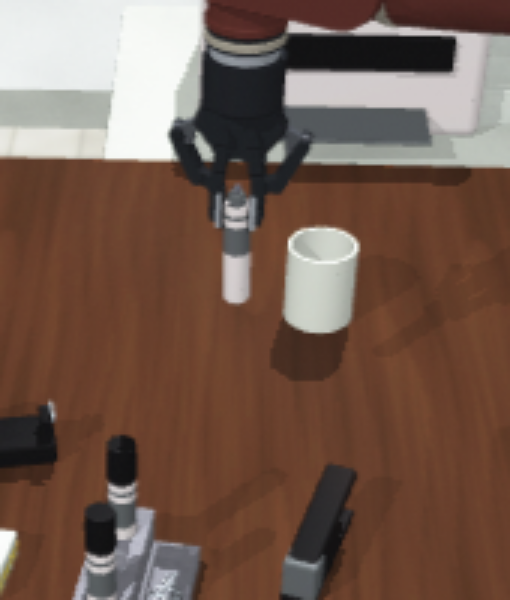

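Marker is held upright (barrel at about (236,260) in the crop). Moving over the well.

Emit:
step_arm --pt "20 5 0 0" --pt "33 9 0 0" --pt "33 9 1 0" --pt "33 9 1 0" --pt "33 9 1 0" --pt "33 9 1 0" --pt "33 9 0 0" --pt "20 5 0 0"

```text
time: 6.95
tool_pos: [0.5679, 0.0163, 0.2443]
tool_rot: [-0.012, 0.76, 0.65, -0.002]
contact_force: [0.3, -1.0, -0.5]
gripper_width: 0.283
```

Emit:
step_arm --pt "0 0 0 0" --pt "0 0 0 0"

```text
time: 7.15
tool_pos: [0.5664, 0.0187, 0.2391]
tool_rot: [-0.015, 0.758, 0.652, -0.005]
contact_force: [0.4, 0.4, -0.9]
gripper_width: 0.282
```

```bash
python3 -c "
from h import *
plan([.581,.032,.265],-8,12)"
```

```text
t 7.15 tcp [566.4  18.7 239.1] jaw -8.6 tilt [-0.027  0.016] F [ 0.4  0.4 -0.9] w 24.0 q6 0.04
[5.2, 3.9, -8.7, np.float64(-0.2)],[5.2, 3.9, -8.7, np.float64(-0.2)],[5.2, 3.9, -8.7, np.float64(-0.2)],
```

Emit:
step_arm --pt "0 0 -15 0" --pt "0 0 -15 0" --pt "0 0 -15 0" --pt "0 0 -5 0" --pt "0 0 0 0"

```text
time: 7.65
tool_pos: [0.5671, 0.0142, 0.2936]
tool_rot: [-0.015, 0.76, 0.65, -0.005]
contact_force: [0.1, 0.5, 0.1]
gripper_width: 0.283
```

Emit:
step_arm --pt "-35 0 0 0" --pt "-35 0 0 0" --pt "-35 0 0 0" --pt "-35 0 0 0" --pt "0 0 0 0" --pt "0 0 0 0"

```text
time: 8.25
tool_pos: [0.5449, -0.1293, 0.2939]
tool_rot: [-0.013, 0.76, 0.65, -0.004]
contact_force: [0.1, -0.3, -0.5]
gripper_width: 0.278
```

```bash
python3 -c "
from h import *
plan([.581,.032,.27],-8,15)"
```

```text
t 8.25 tcp [ 544.9 -129.3  293.9] jaw -8.9 tilt [-0.023  0.015] F [ 0.1 -0.3 -0.5] w 23.7 q6 -0.21
[13.7, 1.0, 2.1, np.float64(-0.07)],[13.7, 1.0, 2.1, np.float64(-0.07)],[13.7, 1.0, 2.1, np.float64(-0.07)],[13.7, 1.0, 2.1, np.float64(-0.07)],[13.7, 1.0, 2.1, np.float64(-0.07)],[13.7, 1.0, 2.1, np.float64(-0.07)],[13.7, 1.1, 2.1, np.float64(-0.07)],[13.7, 1.1, 2.1, np.float64(-0.07)],[13.7, 1.1, 2.1, np.float64(-0.07)],[13.7, 1.1, 2.1, np.float64(-0.07)],[13.7, 1.1, 2.1, np.float64(-0.07)],[13.7, 1.1, 2.1, np.float64(-0.07)],
```

Emit:
step_arm --pt "0 -40 0 0" --pt "0 -40 0 0" --pt "0 -40 0 0" --pt "0 0 0 0" --pt "0 0 0 0"

```text
time: 8.75
tool_pos: [0.423, -0.1069, 0.2942]
tool_rot: [-0.015, 0.758, 0.652, -0.005]
contact_force: [0.3, -1.4, -0.7]
gripper_width: 0.276
```

```bash
python3 -c "
from h import *
plan([.581,.032,.27],-8,15)"
```

```text
t 8.75 tcp [ 423.  -106.9  294.2] jaw -8.6 tilt [-0.027  0.018] F [ 0.3 -1.4 -0.7] w 23.5 q6 -0.27
[10.7, 9.1, 1.5, np.float64(-0.04)],[10.7, 9.1, 1.5, np.float64(-0.04)],[10.7, 9.1, 1.5, np.float64(-0.04)],[10.7, 9.1, 1.5, np.float64(-0.04)],[10.7, 9.1, 1.5, np.float64(-0.04)],[10.7, 9.1, 1.5, np.float64(-0.04)],[10.7, 9.1, 1.5, np.float64(-0.04)],[10.7, 9.1, 1.5, np.float64(-0.04)],[10.7, 9.1, 1.5, np.float64(-0.04)],[10.7, 9.1, 1.5, np.float64(-0.04)],[10.6, 9.1, 1.5, np.float64(-0.04)],[10.6, 9.2, 1.5, np.float64(-0.04)],[10.6, 9.2, 1.5, np.float64(-0.04)],[10.6, 9.2, 1.5, np.float64(-0.04)],[10.6, 9.2, 1.5, np.float64(-0.04)],
```

Emit:
step_arm --pt "11 9 1 0" --pt "11 9 1 0" --pt "11 9 1 0" --pt "11 9 1 0" --pt "11 9 1 0" --pt "11 9 1 0" --pt "11 9 1 0" --pt "11 9 1 0"

```text
time: 9.55
tool_pos: [0.5158, -0.0238, 0.2847]
tool_rot: [-0.015, 0.757, 0.653, -0.005]
contact_force: [0.4, -0.4, -0.2]
gripper_width: 0.278
```

Emit:
step_arm --pt "11 9 1 0" --pt "11 9 1 0" --pt "11 9 1 0" --pt "11 9 1 0" --pt "8 9 1 0" --pt "0 5 1 0" --pt "0 0 0 0" --pt "0 0 0 0"

```text
time: 10.35
tool_pos: [0.579, 0.0257, 0.2763]
tool_rot: [-0.016, 0.757, 0.653, -0.005]
contact_force: [-1.0, 0.3, -0.5]
gripper_width: 0.282
```

```bash
python3 -c "
from h import *
plan([.581,.032,.27],-8,15);print(state()['joint_pos'])"
```

```text
t 10.35 tcp [579.   25.7 276.3] jaw -8.4 tilt [-0.029  0.017] F [-1.   0.3 -0.5] w 23.9 q6 0.06
[6.5, 1.3, 6.3, np.float64(-0.37)],
[-0.09096194 -0.05907042  1.65011293  0.0142227   1.5807116   0.05515986]
```

Run:
```python
from h import *
for c in("side","top"):
    p,d=grab_frame(c);P=cloud(c,d).reshape(-1,3)
    m=(abs(P[:,0]-.579)<.03)&(abs(P[:,1]-.026)<.03)&(P[:,2]>.17)
    q=P[m]
    for z in np.arange(.18,.30,.012):
        k=q[(q[:,2]>=z)&(q[:,2]<z+.012)]
        if len(k)>4:print(c,round(z+.006,3),len(k),'x',np.round([k[:,0].min()*1e3,k[:,0].max()*1e3,1e3*(k[:,0].min()+k[:,0].max())/2],1),'ymax',np.round(1e3*np.percentile(k[:,1],[50,95]),1))
    print(q[:,2].min())
    if c=='side':cv2.imwrite('pics/h.png',cv2.resize(p[110:290,260:400],None,fx=3.3,fy=3.3)[...,::-1])
print(state()['tool_pos'])
```

```text
side 0.198 18 x [562.4 585.8 574.1] ymax [34.1 38.6]
side 0.21 43 x [562.4 585.6 574. ] ymax [34.3 40.4]
side 0.222 35 x [562.7 588.  575.4] ymax [34.7 39.3]
side 0.234 37 x [564.8 588.1 576.4] ymax [35.1 40.6]
side 0.246 41 x [564.7 590.3 577.5] ymax [34.3 38.4]
side 0.258 40 x [565.1 589.9 577.5] ymax [33.8 38.4]
side 0.27 36 x [567.  592.2 579.6] ymax [34.6 39. ]
side 0.282 73 x [556.8 606.6 581.7] ymax [34.  39.9]
side 0.294 89 x [556.7 607.1 581.9] ymax [34.  38.4]
0.19673404230304048
top 0.222 5 x [565. 569. 567.] ymax [16.2 18.3]
top 0.234 5 x [566.3 572.1 569.2] ymax [13.6 18.1]
top 0.246 6 x [566.2 573.6 569.9] ymax [15.8 20.1]
0.20289797756515804
[0.57878604 0.02556879 0.27640294]
```

View pics/h.png

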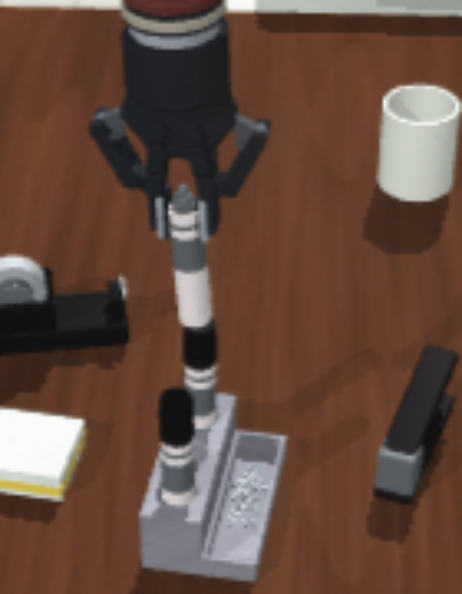

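```bash
python3 -c "
from h import *
plan([.5865,.032,.165],-8,16)"
```

```text
t 10.45 tcp [578.8  25.6 276.4] jaw -8.4 tilt [-0.028  0.017] F [ 0.5 -0.6  0.3] w 23.6 q6 0.06
[0.9, 1.4, 15.9, np.float64(-0.05)],[0.9, 1.4, 15.9, np.float64(-0.05)],[0.9, 1.4, 15.9, np.float64(-0.05)],[0.9, 1.4, 15.9, np.float64(-0.05)],[0.9, 1.4, 15.9, np.float64(-0.05)],[0.9, 1.4, 15.9, np.float64(-0.05)],[0.9, 1.4, 15.9, np.float64(-0.05)],
```

Emit:
step_arm --pt "3 4 6 0" --pt "3 4 15 0" --pt "0 0 15 0" --pt "0 0 15 0" --pt "0 0 15 0" --pt "0 0 15 0" --pt "0 0 15 0" --pt "0 0 0 0"

```text
time: 11.25
tool_pos: [0.5827, 0.0318, 0.169]
tool_rot: [-0.017, 0.757, 0.653, -0.007]
contact_force: [-0.9, -0.1, -0.8]
gripper_width: 0.284
```

```bash
cat >> h.py <<'E'
def mk():
    for c in("side","top"):
        p,d=grab_frame(c);np.savez(f'{c}1.npz',p=p,d=d);P=cloud(c,d).reshape(-1,3)
        q=P[(abs(P[:,0]-.581)<.03)&(abs(P[:,1]-.032)<.027)&(P[:,2]>.063)&(P[:,2]<.2)]
        for z in np.arange(.064,.18,.012):
            k=q[(q[:,2]>=z)&(q[:,2]<z+.012)]
            if len(k)>4:print(c,round(z+.006,3),len(k),'x',np.round([k[:,0].min()*1e3,k[:,0].max()*1e3,1e3*(k[:,0].min()+k[:,0].max())/2],1),'y',np.round(1e3*np.percentile(k[:,1],[0,50,95]),1))
E
python3 - <<'E'
from h import *
plan([.5865,.032,.15],-8,16)
mk()
E
```

```text
t 11.25 tcp [582.7  31.8 169. ] jaw -8.5 tilt [-0.033  0.017] F [-0.9 -0.1 -0.8] w 24.1 q6 0.07
[0.2, 2.2, 9.4, np.float64(-0.23)],[0.2, 2.2, 9.4, np.float64(-0.23)],
side 0.094 13 x [565.8 573.6 569.7] y [31.2 38.9 41.7]
side 0.106 13 x [565.9 573.8 569.9] y [27.2 38.  44. ]
side 0.118 13 x [567.9 576.  571.9] y [30.5 39.1 42.4]
side 0.13 17 x [568.  592.2 580.1] y [28.4 37.9 44. ]
side 0.142 32 x [570.4 594.6 582.5] y [31.7 40.2 44.7]
side 0.154 33 x [570.3 594.5 582.4] y [32.9 41.1 44.4]
side 0.166 39 x [567.3 604.2 585.7] y [32.4 40.1 44.3]
side 0.178 61 x [560.  609.8 584.9] y [29.  40.9 46.1]
top 0.07 5 x [565.1 589.4 577.2] y [ 6.  11.4 14.1]
top 0.13 5 x [569.9 576.  573. ] y [18.2 23.4 27.9]
top 0.154 5 x [570.2 577.2 573.7] y [17.7 22.7 27. ]
```

Emit:
step_arm --pt "0 3 5 0" --pt "0 0.5 5 0" --pt "0 0 8 0" --pt "0 0 8 0" --pt "0 0 6 0" --pt "0 0 0 0"

```text
time: 11.95
tool_pos: [0.5905, 0.0315, 0.1426]
tool_rot: [-0.013, 0.757, 0.653, -0.002]
contact_force: [-1.5, 0.3, 4.4]
gripper_width: 0.281
```

Emit:
step_arm --pt "0 0 -3 0" --pt "0 -2 0 0" --pt "0 -1 0 0" --pt "0 0 0 0" --pt "0 0 0 0"

```text
time: 12.45
tool_pos: [0.5868, 0.032, 0.1446]
tool_rot: [-0.013, 0.757, 0.653, -0.003]
contact_force: [-1.5, -0.1, -0.2]
gripper_width: 0.281
```

Run:
```python
from h import *
plan([.586,.032,.13],-8,16)
mk()
p=np.load('side1.npz')['p'];q=np.load('top1.npz')['p']
a=cv2.resize(p[170:300,270:380],(500,590));cv2.imwrite('pics/i.png',a[...,::-1])
```

```text
t 12.45 tcp [586.8  32.  144.6] jaw -8.5 tilt [-0.021  0.016] F [-1.5 -0.1 -0.2] w 23.9 q6 0.07
[-0.3, -0.4, 14.6, np.float64(-0.46)],
side 0.07 9 x [567.6 576.6 572.1] y [28.3 39.2 49.9]
side 0.082 11 x [571.1 576.5 573.8] y [29.8 38.4 44.1]
side 0.094 5 x [571.5 574.1 572.8] y [29.3 36.5 39.5]
side 0.118 6 x [573.8 576.2 575. ] y [24.9 33.9 41.1]
side 0.13 12 x [573.2 600.3 586.8] y [30.3 36.1 41.3]
side 0.142 25 x [576.  607.5 591.8] y [29.7 40.3 44.1]
side 0.154 65 x [563.  610.4 586.7] y [24.4 40.8 46.5]
side 0.166 77 x [562.8 609.6 586.2] y [17.2 39.4 46.7]
side 0.178 69 x [564.7 609.  586.8] y [17.8 37.6 45.6]
top 0.07 10 x [565.2 592.9 579. ] y [ 6.  12.7 41.6]
top 0.094 5 x [572.2 579.5 575.8] y [18.9 24.1 24.3]
```

View pics/i.png

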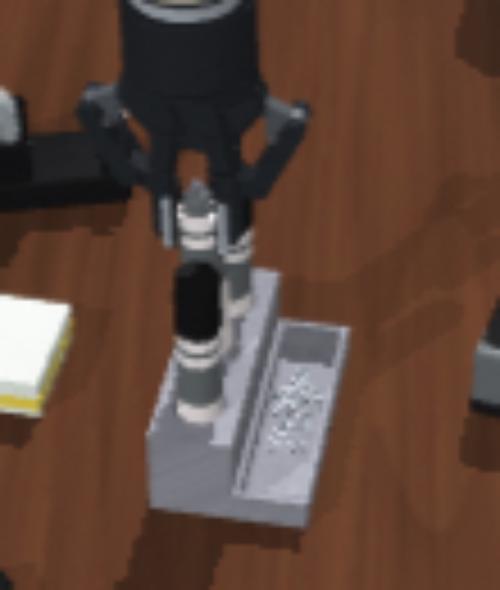

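Emit:
step_arm --pt "0 -0.7 4 0" --pt "0 0 4 0" --pt "0 0 5 0" --pt "0 0 5 0" --pt "0 0 0 0"

```text
time: 13.05
tool_pos: [0.5845, 0.0329, 0.1246]
tool_rot: [-0.014, 0.757, 0.653, -0.004]
contact_force: [-0.5, 0.3, -1.0]
gripper_width: 0.286
```

Emit:
step_arm --pt "0 0 4 0" --pt "0 0 4 0" --pt "0 0 4 0" --pt "0 0 0 0"

```text
time: 13.45
tool_pos: [0.5839, 0.0332, 0.111]
tool_rot: [-0.015, 0.757, 0.653, -0.004]
contact_force: [-0.4, 0.0, -1.2]
gripper_width: 0.284
```

Emit:
step_arm --pt "0 0 4 0" --pt "0 0 4 0" --pt "0 0 3 0" --pt "0 0 0 0"

```text
time: 13.85
tool_pos: [0.5833, 0.0335, 0.0991]
tool_rot: [-0.015, 0.757, 0.653, -0.004]
contact_force: [-0.8, 1.1, -0.9]
gripper_width: 0.28
```

Emit:
step_arm --claw 75 --pt "0 0 0 0" --pt "0 0 0 0" --pt "0 0 0 0" --pt "0 0 0 0" --pt "0 0 0 0" --pt "0 0 0 0"

```text
time: 14.45
tool_pos: [0.5855, 0.0328, 0.1005]
tool_rot: [-0.013, 0.757, 0.653, -0.002]
contact_force: [0.4, 0.7, 0.2]
gripper_width: 0.753
```

Emit:
step_arm --pt "0 0 -10 0" --pt "0 0 -20 0" --pt "0 0 -25 0" --pt "0 0 -25 0" --pt "0 0 -25 0" --pt "0 0 -25 0" --pt "0 0 -10 0" --pt "0 0 0 0"

```text
time: 15.25
tool_pos: [0.5883, 0.0304, 0.2498]
tool_rot: [-0.012, 0.757, 0.653, -0.002]
contact_force: [0.1, -0.4, -0.4]
gripper_width: 0.753
```

Run:
```python
from h import *
plan([.4565,.312,.25],-8,30)
mk()
```

```text
t 15.25 tcp [588.3  30.4 249.8] jaw -8.5 tilt [-0.019  0.016] F [ 0.1 -0.4 -0.4] w 64.0 q6 0.07
[23.6, -15.6, 0.6, np.float64(-0.04)],[23.6, -15.6, 0.6, np.float64(-0.04)],[23.6, -15.6, 0.6, np.float64(-0.04)],[23.6, -15.6, 0.6, np.float64(-0.04)],[23.6, -15.5, 0.6, np.float64(-0.04)],[23.6, -15.5, 0.6, np.float64(-0.04)],[23.6, -15.5, 0.6, np.float64(-0.04)],[23.6, -15.5, 0.6, np.float64(-0.04)],[23.6, -15.5, 0.6, np.float64(-0.04)],[23.7, -15.5, 0.6, np.float64(-0.04)],[23.7, -15.4, 0.6, np.float64(-0.04)],
side 0.07 13 x [560.5 576.2 568.4] y [33.2 42.4 48. ]
side 0.082 12 x [568.1 576.  572.1] y [34.9 43.1 46.8]
side 0.094 11 x [568.  575.9 571.9] y [40.  44.  48.1]
side 0.106 12 x [567.9 573.4 570.6] y [36.6 41.1 46.7]
side 0.118 17 x [568. 576. 572.] y [25.2 38.7 43.5]
side 0.13 17 x [570.5 586.9 578.7] y [32.  36.1 40.2]
side 0.142 6 x [575.8 583.8 579.8] y [31.2 36.8 40.8]
top 0.07 9 x [570.3 592.7 581.5] y [ 8.7 14.1 21.1]
top 0.118 14 x [568.4 588.  578.2] y [20.9 23.7 28.8]
top 0.13 9 x [576.3 585.9 581.1] y [20.9 23.5 26. ]
```

Emit:
step_arm --claw 100 --pt "24 -16 0 0" --pt "24 -16 0 0" --pt "24 -16 0 0" --pt "24 -16 0 0" --pt "24 -16 0 0" --pt "24 -16 0 0" --pt "24 -16 0 0" --pt "24 -16 0 0"

```text
time: 16.15
tool_pos: [0.4797, 0.2424, 0.2354]
tool_rot: [-0.021, 0.76, 0.65, -0.015]
contact_force: [0.8, 0.2, 1.2]
gripper_width: 1.002
```

Emit:
step_arm --pt "18 -10 5 0" --pt "10 -5 10 0" --pt "0 0 10 0" --pt "0 0 0 0"

```text
time: 16.55
tool_pos: [0.4627, 0.2748, 0.2025]
tool_rot: [-0.022, 0.758, 0.651, -0.02]
contact_force: [-0.1, -0.0, 0.6]
gripper_width: 1.002
```

Run:
```python
from h import *
plan([.4565,.312,.1],-8,15)
```

```text
t 16.55 tcp [462.7 274.8 202.5] jaw -8.6 tilt [-0.06   0.007] F [-0.1 -0.   0.6] w 85.2 q6 0.53
[4.5, -0.7, 12.9, np.float64(-0.08)],[4.5, -0.7, 12.9, np.float64(-0.08)],[4.5, -0.7, 12.9, np.float64(-0.08)],[4.5, -0.7, 12.9, np.float64(-0.08)],[4.5, -0.7, 12.9, np.float64(-0.08)],[4.5, -0.7, 12.9, np.float64(-0.08)],[4.5, -0.6, 12.9, np.float64(-0.08)],[4.5, -0.6, 12.9, np.float64(-0.08)],
```

Emit:
step_arm --pt "0 0 -20 0" --pt "-48 0 -10 0" --pt "-48 0 0 0" --pt "-48 0 0 0" --pt "-48 0 0 0" --pt "-48 0 0 0" --pt "-48 0 0 0" --pt "0 0 0 0"

```text
time: 17.35
tool_pos: [0.419, -0.026, 0.2305]
tool_rot: [-0.021, 0.76, 0.649, -0.025]
contact_force: [0.2, -0.0, 0.1]
gripper_width: 1.001
```

Run:
```python
from h import *
plan([.4565,.312,.2],-8,14)
```

```text
t 17.35 tcp [419.  -26.  230.5] jaw -9.1 tilt [-0.065  0.   ] F [ 0.2 -0.   0.1] w 85.1 q6 -0.07
[13.6, -0.6, 1.1, np.float64(-0.04)],[13.6, -0.6, 1.1, np.float64(-0.04)],[13.6, -0.6, 1.1, np.float64(-0.04)],[13.6, -0.5, 1.1, np.float64(-0.04)],[13.6, -0.5, 1.1, np.float64(-0.04)],[13.6, -0.5, 1.1, np.float64(-0.04)],[13.6, -0.5, 1.1, np.float64(-0.04)],[13.6, -0.5, 1.1, np.float64(-0.04)],[13.6, -0.5, 1.1, np.float64(-0.04)],[13.6, -0.5, 1.1, np.float64(-0.04)],[13.6, -0.5, 1.1, np.float64(-0.04)],[13.6, -0.5, 1.1, np.float64(-0.04)],[13.6, -0.4, 1.1, np.float64(-0.04)],[13.6, -0.4, 1.1, np.float64(-0.04)],[13.6, -0.4, 1.1, np.float64(-0.04)],[13.6, -0.4, 1.1, np.float64(-0.04)],[13.6, -0.4, 1.1, np.float64(-0.04)],[13.6, -0.4, 1.1, np.float64(-0.04)],[13.6, -0.4, 1.1, np.float64(-0.04)],[13.6, -0.4, 1.1, np.float64(-0.04)],[13.6, -0.4, 1.1, np.float64(-0.04)],[13.6, -0.4, 1.1, np.float64(-0.04)],[13.6, -0.3, 1.1, np.float64(-0.04)],[13.6, -0.3, 1.1, np.float64(-0.04)],[13.6, -0.3, 1.1, np.float64(-0.04)],
```

Emit:
step_arm --pt "18 0 1 0" --pt "18 0 1 0" --pt "18 0 1 0" --pt "18 0 1 0" --pt "18 0 1 0" --pt "18 0 1 0" --pt "18 0 1 0" --pt "18 0 1 0"

```text
time: 18.15
tool_pos: [0.443, 0.1126, 0.2185]
tool_rot: [-0.022, 0.767, 0.641, -0.026]
contact_force: [-0.3, -0.3, 0.2]
gripper_width: 0.999
```

Emit:
step_arm --pt "18 -0.5 1 0" --pt "18 -0.5 1 0" --pt "18 -0.5 1 0" --pt "18 0 1 0" --pt "18 0 1 0" --pt "18 0 1 0" --pt "18 0 1 0" --pt "18 0 1 0"

```text
time: 18.95
tool_pos: [0.4678, 0.2579, 0.205]
tool_rot: [-0.023, 0.769, 0.639, -0.028]
contact_force: [0.1, 1.0, 0.1]
gripper_width: 1.0
```

Run:
```python
from h import *
plan([.4565,.312,.12],-8,14);print(state()['joint_pos'])
```

```text
t 18.95 tcp [467.8 257.9 205. ] jaw -10.6 tilt [-0.072 -0.001] F [0.1 1.  0.1] w 85.0 q6 0.53
[6.5, -1.9, 10.7, np.float64(-0.32)],[6.6, -1.8, 10.7, np.float64(-0.32)],[6.6, -1.8, 10.7, np.float64(-0.32)],[6.6, -1.8, 10.7, np.float64(-0.32)],[6.6, -1.7, 10.7, np.float64(-0.32)],[6.6, -1.7, 10.7, np.float64(-0.32)],[6.6, -1.6, 10.7, np.float64(-0.32)],[6.6, -1.6, 10.7, np.float64(-0.32)],
[ 0.3520139  -0.10318494  1.81147998  0.02372158  1.50174349  0.53391322]
```

Emit:
step_arm --pt "0 0 0 -8.5" --pt "0 0 0 -8.5" --pt "0 0 0 -8.5" --pt "0 0 0 -8.5" --pt "0 0 0 -8.5" --pt "0 0 0 -8.5" --pt "0 0 0 -8.5" --pt "0 0 0 -8.5"

```text
time: 19.75
tool_pos: [0.4688, 0.2606, 0.2016]
tool_rot: [-0.037, 0.272, 0.962, -0.012]
contact_force: [-0.5, -0.2, -1.0]
gripper_width: 0.997
```

Emit:
step_arm --pt "0 0 0 -8.5" --pt "0 0 0 -8.5" --pt "0 0 0 0"

```text
time: 20.05
tool_pos: [0.4692, 0.2606, 0.2006]
tool_rot: [-0.039, 0.125, 0.991, -0.007]
contact_force: [-0.5, 0.3, -0.3]
gripper_width: 0.999
```

Run:
```python
from h import *
plan([.4565,.312,.12],82,14)
```

```text
t 20.05 tcp [469.2 260.6 200.6] jaw 75.6 tilt [-0.078 -0.003] F [-0.5  0.3 -0.3] w 84.9 q6 -0.97
[2.7, 6.9, 11.6, np.float64(-0.91)],[2.6, 7.0, 11.6, np.float64(-0.91)],[2.5, 7.0, 11.6, np.float64(-0.91)],[2.4, 7.0, 11.6, np.float64(-0.91)],[2.3, 7.1, 11.6, np.float64(-0.91)],[2.2, 7.1, 11.6, np.float64(-0.91)],[2.0, 7.1, 11.6, np.float64(-0.91)],
```

Emit:
step_arm --pt "2 7 11 -0.8" --pt "2 7 11 -0.8" --pt "2 7 11 -0.8" --pt "2 7 11 -0.8" --pt "2 7 11 -0.8" --pt "2 7 11 -0.8" --pt "2 6 11 -0.8" --pt "0 0 0 0"

```text
time: 20.85
tool_pos: [0.457, 0.3147, 0.1141]
tool_rot: [-0.041, 0.076, 0.996, -0.006]
contact_force: [-1.5, -0.5, -0.1]
gripper_width: 1.0
```

Run:
```python
from h import *
plan([.456,.312,.016],82,14)
for c in("side","top"):
    p,d=grab_frame(c);P=cloud(c,d).reshape(-1,3)
    q=P[(abs(P[:,0]-.456)<.022)&(abs(P[:,1]-.312)<.022)&(P[:,2]>.033)&(P[:,2]<.045)]
    print(c,len(q),q.mean(0) if len(q) else'',q.min(0) if len(q) else'',q.max(0) if len(q) else'')
    if c=='side':cv2.imwrite('pics/j.png',cv2.resize(p[250:400,290:440],None,fx=3.5,fy=3.5)[...,::-1])
```

```text
t 20.85 tcp [457.  314.7 114.1] jaw 81.3 tilt [-0.083 -0.005] F [-1.5 -0.5 -0.1] w 85.0 q6 -0.97
[-0.9, -0.1, 12.2, np.float64(-0.09)],[-0.9, -0.1, 12.2, np.float64(-0.09)],[-0.9, -0.1, 12.2, np.float64(-0.09)],[-0.9, -0.1, 12.2, np.float64(-0.09)],[-0.9, -0.1, 12.2, np.float64(-0.09)],[-0.9, -0.1, 12.2, np.float64(-0.09)],[-0.9, -0.1, 12.2, np.float64(-0.09)],[-0.9, -0.1, 12.2, np.float64(-0.09)],
side 96 [0.45605124 0.31539385 0.039078  ] [0.44410242 0.29628093 0.03327966] [0.4679725  0.32784449 0.04476389]
top 0
```

View pics/j.png

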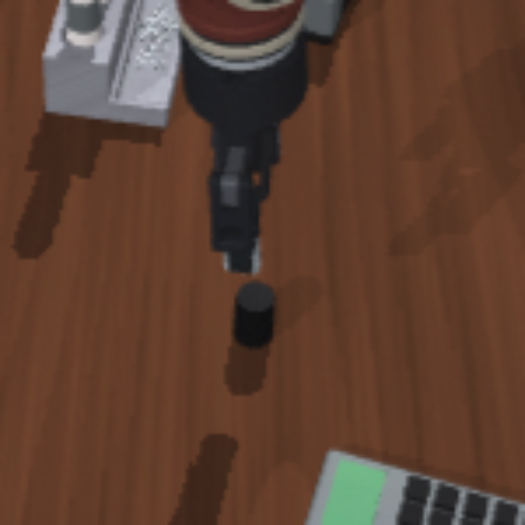

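Emit:
step_arm --pt "-0.8 0 12 0" --pt "-0.8 0 12 0" --pt "-0.8 0 12 0" --pt "-0.8 0 12 0" --pt "-0.8 0 12 0" --pt "-0.8 0 12 0" --pt "0 0 10 0" --pt "0 0 0 0"

```text
time: 21.75
tool_pos: [0.4574, 0.3125, 0.0276]
tool_rot: [-0.039, 0.078, 0.996, -0.005]
contact_force: [-0.0, 0.3, 0.1]
gripper_width: 0.999
```

Run:
```python
from h import *
plan([.4545,.312,.017],82,14)
```

```text
t 21.75 tcp [457.4 312.5  27.6] jaw 81.1 tilt [-0.079 -0.004] F [-0.   0.3  0.1] w 84.9 q6 -0.98
[2.0, -0.8, 10.8, np.float64(-0.91)],
```

Emit:
step_arm --pt "2 -0.5 5 -0.9" --pt "0 0 4 0" --pt "0 0 0 0" --pt "0 0 0 0"

```text
time: 22.15
tool_pos: [0.4551, 0.3127, 0.0188]
tool_rot: [-0.038, 0.069, 0.997, -0.004]
contact_force: [-0.7, -0.3, 0.3]
gripper_width: 1.003
```

Emit:
step_arm --claw 0 --pt "0 0 0 0" --pt "0 0 0 0" --pt "0 0 0 0" --pt "0 0 0 0" --pt "0 0 0 0" --pt "0 0 0 0" --pt "0 0 0 0" --pt "0 0 0 0"

```text
time: 22.95
tool_pos: [0.4565, 0.3134, 0.0206]
tool_rot: [-0.037, 0.069, 0.997, -0.003]
contact_force: [0.7, -0.9, 0.3]
gripper_width: 0.291
```

Emit:
step_arm --pt "0 0 -8 0" --pt "0 0 -15 0" --pt "0 0 -20 0" --pt "0 0 -20 0" --pt "0 0 -20 0" --pt "0 0 -20 0" --pt "0 0 -20 0" --pt "0 0 -20 0"

```text
time: 23.75
tool_pos: [0.4663, 0.313, 0.1729]
tool_rot: [-0.038, 0.069, 0.997, -0.004]
contact_force: [0.6, -0.7, 0.3]
gripper_width: 0.294
```

Emit:
step_arm --pt "0 0 -20 0" --pt "0 0 -20 0" --pt "0 0 -15 0" --pt "0 0 0 0" --pt "0 0 0 0"

```text
time: 24.25
tool_pos: [0.4726, 0.3139, 0.2402]
tool_rot: [-0.032, 0.069, 0.997, -0.001]
contact_force: [0.6, -0.4, -0.5]
gripper_width: 0.297
```

Run:
```python
from h import *
plan([.581,.032,.22],82,18)
p,d=grab_frame('side');cv2.imwrite('pics/k.png',cv2.resize(p[190:370,270:450],None,fx=3,fy=3)[...,::-1])
```

```text
t 24.25 tcp [472.6 313.9 240.2] jaw 82.1 tilt [-0.064  0.003] F [ 0.6 -0.4 -0.5] w 25.2 q6 -0.99
[-8.7, -15.5, 0.7, np.float64(0.0)],[-8.7, -15.5, 0.7, np.float64(0.0)],[-8.7, -15.5, 0.7, np.float64(0.0)],[-8.7, -15.5, 0.7, np.float64(0.0)],[-8.7, -15.5, 0.7, np.float64(0.0)],[-8.7, -15.5, 0.7, np.float64(0.0)],[-8.7, -15.5, 0.7, np.float64(0.0)],[-8.7, -15.5, 0.7, np.float64(0.0)],[-8.7, -15.5, 0.7, np.float64(0.0)],[-8.7, -15.5, 0.7, np.float64(0.0)],[-8.7, -15.5, 0.7, np.float64(0.0)],[-8.7, -15.5, 0.7, np.float64(0.0)],[-8.7, -15.5, 0.7, np.float64(0.0)],[-8.7, -15.5, 0.7, np.float64(0.0)],[-8.7, -15.5, 0.7, np.float64(0.0)],[-8.7, -15.5, 0.7, np.float64(0.0)],[-8.7, -15.5, 0.7, np.float64(0.0)],
```

View pics/k.png

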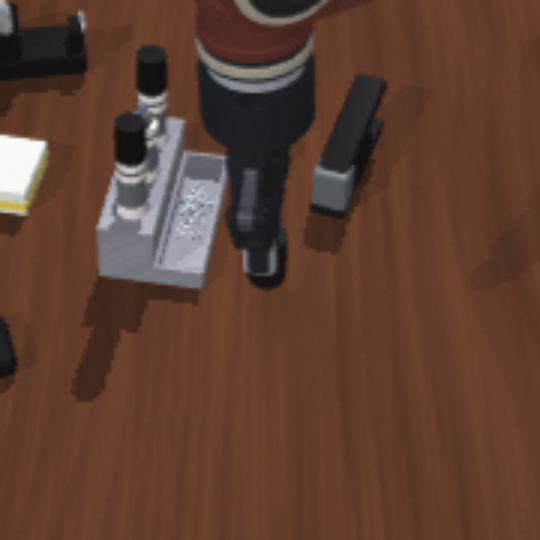

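Emit:
step_arm --pt "-5 -9 -20 0" --pt "-9 -16 -25 0" --pt "-9 -16 -25 0" --pt "-9 -16 -25 0" --pt "-9 -16 -25 0" --pt "-9 -16 -25 0" --pt "0 0 0 0" --pt "0 0 0 0"

```text
time: 25.1
tool_pos: [0.5169, 0.2144, 0.3719]
tool_rot: [-0.044, 0.068, 0.997, -0.006]
contact_force: [-0.1, -0.2, -0.4]
gripper_width: 0.291
```

Run:
```python
from h import *
plan([.581,.032,.25],82,18)
```

```text
t 25.1 tcp [516.9 214.4 371.9] jaw 82.2 tilt [-0.088 -0.005] F [-0.1 -0.2 -0.4] w 24.7 q6 -1.18
[-7.6, -13.1, 9.0, np.float64(0.01)],[-7.6, -13.1, 9.0, np.float64(0.01)],[-7.6, -13.1, 9.0, np.float64(0.01)],[-7.6, -13.1, 9.0, np.float64(0.01)],[-7.6, -13.1, 9.0, np.float64(0.01)],[-7.6, -13.1, 9.0, np.float64(0.01)],[-7.6, -13.1, 9.0, np.float64(0.01)],[-7.6, -13.1, 9.0, np.float64(0.01)],[-7.6, -13.1, 9.0, np.float64(0.01)],[-7.6, -13.1, 9.0, np.float64(0.01)],[-7.6, -13.0, 9.0, np.float64(0.01)],[-7.6, -13.0, 9.0, np.float64(0.01)],[-7.6, -13.0, 9.0, np.float64(0.01)],
```

Emit:
step_arm --pt "-8 -13 9 0" --pt "-8 -13 9 0" --pt "-8 -13 9 0" --pt "-8 -13 9 0" --pt "-8 -13 9 0" --pt "-8 -13 9 0" --pt "-8 -13 9 0" --pt "-8 -13 9 0"

```text
time: 25.9
tool_pos: [0.5594, 0.0944, 0.2822]
tool_rot: [-0.049, 0.067, 0.997, -0.007]
contact_force: [1.1, -0.5, 0.4]
gripper_width: 0.293
```

Emit:
step_arm --pt "-8 -13 9 0" --pt "-8 -13 9 0" --pt "-5 -10 9 0" --pt "0 0 0 0" --pt "0 0 0 0"

```text
time: 26.4
tool_pos: [0.5739, 0.0498, 0.2494]
tool_rot: [-0.051, 0.068, 0.996, -0.007]
contact_force: [-0.6, 0.1, 0.1]
gripper_width: 0.293
```

Run:
```python
from h import *
plan([.581,.032,.195],82,12)
```

```text
t 26.4 tcp [573.9  49.8 249.4] jaw 82.2 tilt [-0.102 -0.007] F [-0.6  0.1  0.1] w 24.9 q6 -1.47
[-3.0, -3.1, 10.7, np.float64(0.04)],[-3.0, -3.1, 10.7, np.float64(0.04)],[-3.0, -3.1, 10.7, np.float64(0.04)],[-3.0, -3.1, 10.7, np.float64(0.04)],[-3.0, -3.1, 10.7, np.float64(0.04)],
```

Emit:
step_arm --pt "-3 -3 9 0" --pt "-3 -3 9 0" --pt "-3 -3 9 0" --pt "-3 -3 9 0" --pt "-2 -3 9 0" --pt "0 0 0 0" --pt "0 0 0 0"

```text
time: 27.1
tool_pos: [0.5817, 0.0331, 0.2]
tool_rot: [-0.05, 0.067, 0.996, -0.007]
contact_force: [-0.9, 0.4, -0.3]
gripper_width: 0.289
```

Run:
```python
from h import *
plan([.581,.0318,.165],82,10)
mk()
p=np.load('side1.npz')['p'];t=np.load('top1.npz')['p']
a=cv2.resize(p[165:285,275:375],(500,600));b=cv2.resize(t[225:295,285:335],(300,600))
cv2.imwrite('pics/l.png',np.hstack([a,b])[...,::-1])
```

```text
t 27.1 tcp [581.7  33.1 200. ] jaw 82.4 tilt [-0.101 -0.006] F [-0.9  0.4 -0.3] w 24.5 q6 -1.5
[-0.7, -0.2, 8.7, np.float64(0.09)],[-0.7, -0.2, 8.7, np.float64(0.09)],[-0.7, -0.2, 8.7, np.float64(0.09)],[-0.7, -0.2, 8.7, np.float64(0.09)],
side 0.07 12 x [555.  576.3 565.7] y [33.3 42.  46.4]
side 0.082 15 x [568.1 576.2 572.2] y [38.8 42.9 46.1]
side 0.094 10 x [568.1 576.  572. ] y [37.5 43.4 46.4]
side 0.106 9 x [568.1 573.2 570.6] y [37.9 42.3 44.8]
side 0.118 18 x [567.8 575.9 571.9] y [22.4 40.3 47. ]
side 0.13 19 x [570.6 586.9 578.8] y [30.7 34.7 42.2]
side 0.142 5 x [576.  581.4 578.7] y [31.8 33.  35.9]
side 0.178 14 x [567.4 590.5 579. ] y [37.5 44.6 47. ]
top 0.07 5 x [592.3 600.6 596.4] y [11.4 16.8 45. ]
```

View pics/l.png

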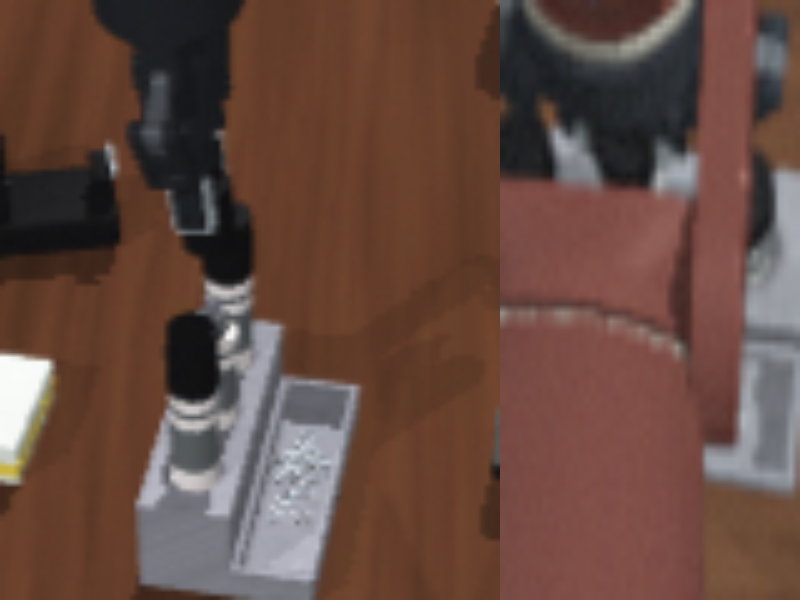

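Emit:
step_arm --pt "-0.9 0 8 0" --pt "-0.9 0 8 0" --pt "-0.9 0 8 0" --pt "-0.5 0 5 0" --pt "0 0 0 0" --pt "0 0 0 0"

```text
time: 27.8
tool_pos: [0.5823, 0.0328, 0.1692]
tool_rot: [-0.049, 0.067, 0.997, -0.007]
contact_force: [0.0, 0.3, -0.5]
gripper_width: 0.288
```

Run:
```python
from h import *
plan([.5815,.033,.155],82,10)
```

```text
t 27.8 tcp [582.3  32.8 169.2] jaw 82.4 tilt [-0.099 -0.007] F [ 0.   0.3 -0.5] w 24.5 q6 -1.5
[-0.3, 0.2, 7.1, np.float64(0.21)],[-0.3, 0.2, 7.1, np.float64(0.21)],
```

Emit:
step_arm --pt "-0.2 0 4 0" --pt "-0.3 0 4 0" --pt "-0.3 0 4 0" --pt "-0.3 0 3 0" --pt "0 0 0 0"

```text
time: 28.3
tool_pos: [0.5822, 0.0325, 0.1535]
tool_rot: [-0.049, 0.067, 0.997, -0.007]
contact_force: [-1.0, 0.5, -0.2]
gripper_width: 0.293
```

Emit:
step_arm --pt "-0.3 0 3 0" --pt "-0.2 0 2 0" --pt "-0.2 0 2 0" --pt "0 0 0 0"

```text
time: 28.7
tool_pos: [0.5828, 0.0323, 0.1469]
tool_rot: [-0.048, 0.067, 0.997, -0.007]
contact_force: [-0.8, 0.3, 1.9]
gripper_width: 0.297
```

Emit:
step_arm --pt "0 0 3 0" --pt "0 0 3 0" --pt "0 0 3 0"

```text
time: 29.0
tool_pos: [0.5838, 0.0321, 0.1406]
tool_rot: [-0.046, 0.067, 0.997, -0.007]
contact_force: [-0.1, 0.2, 6.1]
gripper_width: 0.288
```

Emit:
step_arm --pt "0 0 3 0" --pt "0 0 3 0" --pt "0 0 2 0"

```text
time: 29.3
tool_pos: [0.5854, 0.032, 0.1406]
tool_rot: [-0.043, 0.066, 0.997, -0.007]
contact_force: [-4.1, -0.9, 8.8]
gripper_width: 0.294
```

Run:
```python
from h import *
plan([.5815,.033,.14],82,10)
mk()
p=np.load('side1.npz')['p']
cv2.imwrite('pics/n.png',cv2.resize(p[185:265,285:355],(525,600),interpolation=cv2.INTER_CUBIC)[...,::-1])
```

```text
t 29.3 tcp [585.4  32.  140.6] jaw 82.4 tilt [-0.087 -0.007] F [-4.1 -0.9  8.8] w 25.0 q6 -1.5
[3.9, 0.4, 0.9, np.float64(0.41)],
side 0.07 11 x [558.8 576.3 567.6] y [12.7 41.6 49.2]
side 0.082 8 x [570.9 576.2 573.5] y [39.  44.1 47.7]
side 0.094 9 x [570.7 576.  573.4] y [38.  41.2 45.2]
side 0.106 8 x [570.7 573.6 572.1] y [32.8 38.3 42.5]
side 0.118 9 x [570.8 575.7 573.2] y [32.8 35.6 44.8]
side 0.13 10 x [570.5 575.7 573.1] y [36.3 39.8 43.6]
side 0.142 15 x [570.6 601.2 585.9] y [32.5 43.1 49.4]
side 0.154 47 x [572.8 601.4 587.1] y [19.4 48.7 56.7]
side 0.166 44 x [573.1 600.5 586.8] y [15.  43.2 58.4]
side 0.178 11 x [576.6 582.2 579.4] y [15.4 22.7 53.5]
top 0.154 40 x [573.8 587.1 580.4] y [ 7.4 30.4 53.6]
top 0.166 22 x [572.5 582.6 577.6] y [ 7.4 32.7 47.6]
top 0.178 6 x [578.2 584.7 581.5] y [ 7.2 19.8 56.5]
```

View pics/n.png

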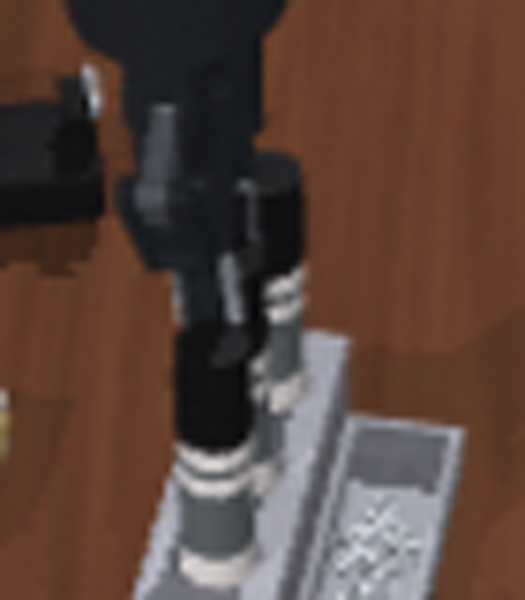

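Emit:
step_arm --pt "2 0 4 0" --pt "1.5 0 5 0" --pt "0 0 6 0"

```text
time: 29.7
tool_pos: [0.5862, 0.0319, 0.1403]
tool_rot: [-0.037, 0.066, 0.997, -0.007]
contact_force: [-8.8, -0.3, 28.2]
gripper_width: 0.296
```

Emit:
step_arm --pt "2 0 2 0" --pt "2 0 2 0" --pt "1.5 0 2.5 0" --pt "1.5 0 2.5 0"

```text
time: 30.1
tool_pos: [0.5825, 0.0325, 0.1405]
tool_rot: [-0.031, 0.066, 0.997, -0.007]
contact_force: [-1.1, -0.7, 12.3]
gripper_width: 0.293
```

Run:
```python
from h import *
mk();mk()
plan([.5815,.033,.14],82,10)
```

```text
side 0.07 21 x [552.9 603.9 578.4] y [ 9.5 40.9 50.4]
side 0.082 12 x [568.4 576.3 572.4] y [36.3 41.  46.1]
side 0.094 12 x [568.2 576.  572.1] y [29.2 39.5 46. ]
side 0.106 10 x [568.2 573.2 570.7] y [33.7 41.2 45.4]
side 0.118 10 x [568.2 575.6 571.9] y [34.8 41.8 46.6]
side 0.13 11 x [567.9 575.4 571.6] y [34.7 40.5 47.5]
side 0.142 17 x [567.9 577.8 572.9] y [33.8 42.1 48.5]
side 0.154 42 x [567.5 598.6 583. ] y [20.7 50.5 58.4]
side 0.166 37 x [570.5 598.2 584.4] y [17.2 46.7 57.2]
side 0.178 8 x [571.6 579.6 575.6] y [10.3 21.3 43.5]
top 0.07 7 x [573.4 592.4 582.9] y [ 6.  16.8 46.8]
top 0.094 6 x [571.2 576.6 573.9] y [21.6 30.9 42.1]
top 0.106 5 x [569.2 572.4 570.8] y [24.  29.2 34.1]
top 0.118 9 x [569.9 575.8 572.8] y [21.1 28.9 41. ]
top 0.13 5 x [568.7 572.8 570.7] y [23.3 33.8 40.9]
top 0.142 9 x [569.2 574.2 571.7] y [15.4 30.9 40.6]
top 0.154 29 x [569.8 582.6 576.2] y [ 7.4 32.9 49.9]
top 0.166 16 x [570.2 578.5 574.4] y [ 7.3 28.9 42.9]
side 0.07 17 x [555.5 576.5 566. ] y [ 7.9 40.2 46.3]
side 0.082 12 x [568.2 576.2 572.2] y [35.3 42.3 47.3]
side 0.094 13 x [568
[... 273 characters left out ...]
0.1 598.8 584.4] y [20.9 52.  58.2]
side 0.166 42 x [570.2 598.2 584.2] y [18.2 50.  58.5]
side 0.178 11 x [573.7 579.5 576.6] y [15.1 24.  53.8]
top 0.07 8 x [573.5 592.3 582.9] y [ 5.9 14.1 52. ]
top 0.094 6 x [572.1 576.5 574.3] y [21.5 24.2 42.2]
top 0.106 7 x [570.  571.9 571. ] y [26.6 29.3 36.5]
top 0.118 7 x [569.2 576.1 572.6] y [21.1 33.9 41.2]
top 0.13 8 x [570.2 576.3 573.2] y [20.8 33.7 43.2]
top 0.142 11 x [569.1 583.5 576.3] y [15.3 33.5 55.1]
top 0.154 25 x [569.6 579.7 574.6] y [ 7.5 27.8 45.2]
top 0.166 16 x [570.  578.6 574.3] y [ 7.3 30.1 42.9]
t 30.3 tcp [582.5  32.5 140.5] jaw 82.4 tilt [-0.064 -0.01 ] F [-1.1 -0.8 10.8] w 24.4 q6 -1.5
[1.0, 0.4, 0.6, np.float64(0.42)],
```

```bash
python3 -c "
from h import *
print(job_done());s=state();print(s['time'],s['tool_pos'],s['contact_force'])"
```

```text
the job is handed in; nothing more can be done
None
the job is handed in; nothing more can be done
```

The marker is standing nib up in the empty middle well, and its cap is pushed on. I handed the job in at about 30 s with the gripper still holding the cap and pressing down; no verdict is reported.

**Last checks, just before hand-in:**
- The hand was pushing down with about 11 N, held steady through the last camera calls, with only about 1 N sideways.
- The tool stopped at z = 140.5 mm. From the height where I gripped the cap, that puts its mouth at about 120 mm, which is the shoulder height.
- A push of about 28 N did not move the cap any lower, well above the 10 N needed to snap it on. I did not see the snap itself.
- The side camera showed the barrel and cap upright and in line to within about 1 mm, and the marker back at the x it had when released in the well.

**What went wrong on the way:**
- **Tool tilt:** It drifted during fast moves, to 0.10 rad at worst and 0.065 rad at the end. I gripped the cap with the jaws turned along the row of wells so it could stay upright despite that.
- **Marker tilt:** The marker leaned about 0.07 rad in the grip and touched the rim of the well once at about 4 N. It may also have brushed one capped marker on the way over. Both capped markers still looked seated in later pictures, but I did not measure whether they had shifted.
- **Sideways push:** Before I corrected it, pressing the cap shifted the marker about 2.5 mm sideways.

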